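# Push the open tip-out parts bins shut

### The job

Three of the four tip-out bins in the parts bank have been left hanging open: push each of them fully home with the fingertips, smoothly and without slamming, until all four fronts sit flush. Push only on the outside of the bin fronts or their lips, never reaching into a bin or gripping it, and leave the bin that is already shut and the bottle, jar, solder reel and screwdriver where they are.

Things in the scene. Friction and masses are not known exactly. Their poses are not given: they have to be found in the camera images.
- bank: the bin bank: beige frame 600 wide (y) x 168 deep (x) x 207 mm high, screwed to the bench, with four tip-out bins side by side (pitch 146 mm). Origin: middle of the bottom edge of its front; x points into the bank, away from the robot, z up. Shut bin fronts are flush with the frame at x = 0. The solid top, 195 to 207 mm up, reaches forward to x = 0
- bin_a_lip (a point): middle of the front rim of the finger lip at the top of bin a (bins stand in any order). Rim 100 mm long, 18 mm tall, 16 mm out from the clear bin front (138 wide, 174 mm tall). Moves with the bin: shut, it lies 16 mm before the frame's front and 181 mm above the bench. Axes: the bin's (x inward, y along the bank, z up the front)
- bin_a (a joint): tilt of bin a: 0 = shut (hard stop), up to 0.72 rad as its top tips out towards the robot. Hinge line: along the bank's y, 3 mm behind the frame's front, 22 mm above the bench; the lip point is 19 mm before and 159 mm above it when shut. Stiff pivots: the bin stays where it is left; 1 to 2 N at the lip moves it
- bin_a_tray: the clear tray of bin a behind its front, holding small parts: 134 wide x 130 deep, 164 mm high at the front and 98 mm at the back, open on top; origin and axes: middle of the bin's hinge line, tilting with the bin. It is not to be touched by the fingers
- bin_b_lip (a point): middle of the front rim of the finger lip at the top of bin b (bins stand in any order). Rim 100 mm long, 18 mm tall, 16 mm out from the clear bin front (138 wide, 174 mm tall). Moves with the bin: shut, it lies 16 mm before the frame's front and 181 mm above the bench. Axes: the bin's (x inward, y along the bank, z up the front)
- bin_b (a joint): tilt of bin b: 0 = shut (hard stop), up to 0.72 rad as its top tips out towards the robot. Hinge line: along the bank's y, 3 mm behind the frame's front, 22 mm above the bench; the lip point is 19 mm before and 159 mm above it when shut. Stiff pivots: the bin stays where it is left; 1 to 2 N at the lip moves it
- bin_b_tray: the clear tray of bin b behind its front, holding small parts: 134 wide x 130 deep, 164 mm high at the front and 98 mm at the back, open on top; origin and axes: middle of the bin's hinge line, tilting with the bin. It is not to be touched by the fingers
- bin_c_lip (a point): middle of the front rim of the finger lip at the top of bin c (bins stand in any order). Rim 100 mm long, 18 mm tall, 16 mm out from the clear bin front (138 wide, 174 mm tall). Moves with the bin: shut, it lies 16 mm before the frame's front and 181 mm above the bench. Axes: the bin's (x inward, y along the bank, z up the front)
- bin_c (a joint): tilt of bin c: 0 = shut (hard stop), up to 0.72 rad as its top tips out towards the robot. Hinge line: along the bank's y, 3 mm behind the frame's front, 22 mm above the bench; the lip point is 19 mm before and 159 mm above it when shut. Stiff pivots: the bin stays where it is left; 1 to 2 N at the lip moves it
- bin_c_tray: the clear tray of bin c behind its front, holding small parts: 134 wide x 130 deep, 164 mm high at the front and 98 mm at the back, open on top; origin and axes: middle of the bin's hinge line, tilting with the bin. It is not to be touched by the fingers
- bin_d_lip (a point): middle of the front rim of the finger lip at the top of bin d (bins stand in any order). Rim 100 mm long, 18 mm tall, 16 mm out from the clear bin front (138 wide, 174 mm tall). Moves with the bin: shut, it lies 16 mm before the frame's front and 181 mm above the bench. Axes: the bin's (x inward, y along the bank, z up the front)
- bin_d (a joint): tilt of bin d: 0 = shut (hard stop), up to 0.72 rad as its top tips out towards the robot. Hinge line: along the bank's y, 3 mm behind the frame's front, 22 mm above the bench; the lip point is 19 mm before and 159 mm above it when shut. Stiff pivots: the bin stays where it is left; 1 to 2 N at the lip moves it
- bin_d_tray: the clear tray of bin d behind its front, holding small parts: 134 wide x 130 deep, 164 mm high at the front and 98 mm at the back, open on top; origin and axes: middle of the bin's hinge line, tilting with the bin. It is not to be touched by the fingers
- cleaner: loose white bottle with blue label and red cap, 40 mm across, 95 mm high, standing on the bench before the bank; origin under its centre
- jar: loose small clear jar with blue cap, 52 mm across, 55 mm high, standing on the bench before the bank; origin under its centre
- reel: loose solder reel, grey, 56 mm across, 50 mm high, standing on top of the bank near its back; origin under its centre
- driver: loose screwdriver with red handle, 170 mm long, lying on the bench beside the bank's left end; origin under its middle, handle to its -x

How it is judged:
By the outcome, as a careful person would: the job done as asked, in the order asked, and still so for the second after the job is handed in, with the robot touching nothing.
It also fails if it takes over 58 s, if anything falls off the work surface, if the arm or the gripper's body presses on something with over 40 N, if the wrist force passes 120 N, or if a joint passes its speed limit or range.

### The arm

A 6-joint arm with a two-finger parallel gripper is mounted at the origin on the work surface. World frame = base frame: x ahead of the robot, y to its left, z up, the work surface at z = 0. Lengths are in m, angles in rad, forces in N, time in s.
With the tool pointing down it reaches from about 0.425 to 0.95 m from the base axis. Payload 3.5 kg.
Tool frame: the origin (TCP) lies midway between the tips of the shut fingers; the grasp point (between the pads) lies 19 mm behind it; z points along the fingers, y is the line along which they close (so a half turn about z gives the same grasp; the last joint's range is limited). The gripper opens to 85 mm and grips with 20 to 120 N. Pads are 22 mm wide; open, the fingers measure 114 mm over their backs; the gripper's body (76 mm by 85 mm) begins 54 mm behind the grasp point. The pads swing forward as they close: fully open they stand 13 mm farther back than shut.
Start: joints at [1.139, 0.286, 1.577, -0, 1.279, -0.15], TCP at [0.188, 0.648, 0.231] pointing down, gripper open.
Joint ranges: [-2.77, 2.77], [-0.9, 2.22], [0.21, 2.48], [-1.53, 4.67], [0.24, 2.81], [-2.84, 2.84]. Speed limits (rad/s): [2.79, 2.79, 3.14, 3.14, 3.14, 3.14].

### API

Orientations are given as a unit quaternion [x, y, z, w].
In Python, from plant import ctrl gives the robot as it stands.
- The arm moves only by the tool move_arm, never from a script. Its argument "plan" is a list of rows, each an object of numbers: "x", "y", "z": the shift along the tool's x, y, z in m; "yaw": the turn about the tool's z in rad; "fingers": the closure, from 0 (fully open) to 1 (shut). In form: [{"x": .., "y": .., "z": .., "yaw": .., "fingers": ..}, ...]. A call has 1 to 5 rows; each row is the pose to reach, as a shift and turn from the pose commanded when the call began, along the tool's axes at that moment; what a row does not reach only later rows make up. A row lasts 1/10 s, in which the tool goes at most 50 mm and 8.59 degrees, less where a joint would pass 70% of its speed; a pose out of reach is approached as far as the arm can. A call with a gripper value outside its range is refused whole. The fingers move at their own pace and stop on an object; "force" is the grip in N (left out, the last holds). Time passes only in rows, so rows that repeat a pose let the fingers close. It gives the time, the measured TCP pose, the force, the opening and the grip force at its end, in the units of the state.
- ctrl.get_state(): the state, without advancing time (a new reading comes with each control period).
- ctrl.read_camera(name): name is "scene" or "top" or "wrist"; returns the picture (480x640x3 uint8, red, green, blue); there is no depth.
- ctrl.camera_model(name): a dict with "intrinsics" (3x3 intrinsics, pixels), "cam_to_world" (4x4, takes a point from camera to world coordinates); the wrist camera has in their place "tool_from_camera" (4x4, takes a point from camera to tool coordinates, whose origin is the TCP and whose axes are the flange's). Camera axes: x right, y up, looking along -z (the intrinsics and any distortion apply to the point x, -y, -z); pixel columns grow to the right and rows downward; lengths in m; the calibration is good to about 2 mm. A picture is of the moment at which its call begins: read the wrist's pose just before it. camera_model takes no time and is no camera call.
- ctrl.sign_off(): hands the job in; it is judged then, once.
The state is a dict: "time": time; "qpos": joint angles; "dq": joint speeds; "joint_efforts": joint torques, N m; "eef_pos": TCP position; "tcp_rot": TCP orientation; "contact_force": force on the tool from outside, world axes, zero at the start; "wrist_torque": the same for the moment, N m; "opening": opening from 0.0 (shut) to 1.0 (fully open); "finger_force": force on a finger pad.
Only numpy, scipy, OpenCV 4.12 (cv2) and the standard library are available. Lean on these libraries where they do the work, as an engineer would, in place of code of your own. Each camera call takes 0.05 s, during which the arm holds its last target. There are 200 camera calls.

## Working session

There is one attempt and no reset: what is moved stays moved. The work goes in short steps, Python scripts to look and compute and a tool call to move; the robot and the scene stay as the last step left them, time stands still between calls to the robot, and variables do not carry over. Pictures are saved under pics/ and viewed, at most 10 in all, crops included, and the job is handed in when it is done.

Besides the shell and the picture viewer there is one more tool, called after ">>>" in YAML: its name, and indented under it one key for each argument. move_arm: Moves the arm, as the interface text tells. Its arguments: {"type":"object","properties":{"plan":{"type":"array"},"force":{"type":"number"}},"required":["plan"]}

```bash
mkdir -p pics; ls; python3 - <<'E'
from plant import ctrl
import cv2
for n in("scene","top"):
    cv2.imwrite(f"pics/{n}0.png",ctrl.read_camera(n)[:,:,::-1])
    m=ctrl.camera_model(n);print(n,m)
print(ctrl.get_state()); print(ctrl.camera_model("wrist"))
E
```

```text
pics
scene {'intrinsics': array([[610.28600082,   0.        , 315.54431188],
       [  0.        , 610.28600082, 234.38390545],
       [  0.        ,   0.        ,   1.        ]]), 'cam_to_world': array([[-0.88889441,  0.43213675, -0.15206764,  0.44808215],
       [-0.45811067, -0.83764854,  0.29745512,  0.40376467],
       [ 0.00116205,  0.33407   ,  0.94254755,  1.137378  ],
       [ 0.        ,  0.        ,  0.        ,  1.        ]])}
top {'intrinsics': array([[539.040418  ,   0.        , 319.48804123],
       [  0.        , 539.040418  , 243.75668716],
       [  0.        ,   0.        ,   1.        ]]), 'cam_to_world': array([[ 0.00725461,  0.98986534, -0.14182376,  0.44790502],
       [-0.99997106,  0.00685598, -0.00329917,  0.09885392],
       [-0.0022934 ,  0.14184359,  0.98988643,  1.13462828],
       [ 0.        ,  0.        ,  0.        ,  1.        ]])}
{'time': 0.1, 'qpos': array([ 1.13902869e+00,  2.87121393e-01,  1.57803384e+00, -3.37030071e-05,
        1.27860554e+00, -1.49986617e-01]), 'dq': array([-7.55709419e-05,  1.13994005e-03, -2.35451446e-03,  1.57123848e-03,

[... 334 characters left out ...]
ce': array([-0.4183312 , -0.23230846,  0.30244148]), 'wrist_torque': array([ 0.00040095,  0.02805495, -0.0201063 ]), 'finger_force': 0.0, 'opening': 1.0028753014069463}
{'intrinsics': array([[369.62127378,   0.        , 323.69234877],
       [  0.        , 369.62127378, 240.23488475],
       [  0.        ,   0.        ,   1.        ]]), 'tool_from_camera': array([[-3.42047522e-04,  9.64060957e-01,  2.65680926e-01,
         6.81724099e-02],
       [ 9.99999502e-01,  5.78918942e-04, -8.13252953e-04,
         7.96949349e-04],
       [-9.37833141e-04,  2.65680516e-01, -9.64060674e-01,
        -1.42410508e-01],
       [ 0.00000000e+00,  0.00000000e+00,  0.00000000e+00,
         1.00000000e+00]])}
```

View pics/scene0.png

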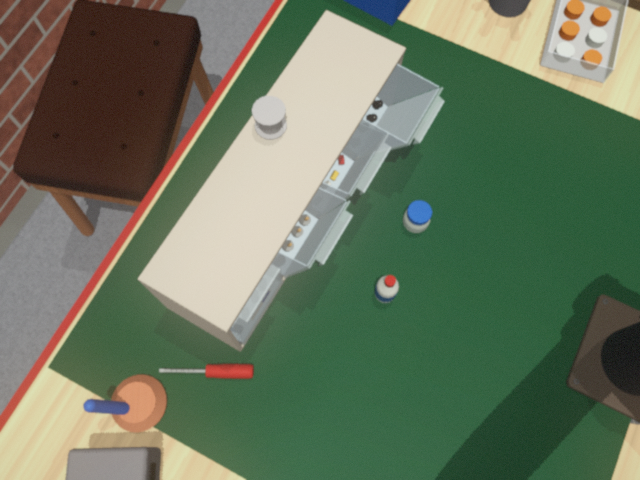

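View pics/top0.png

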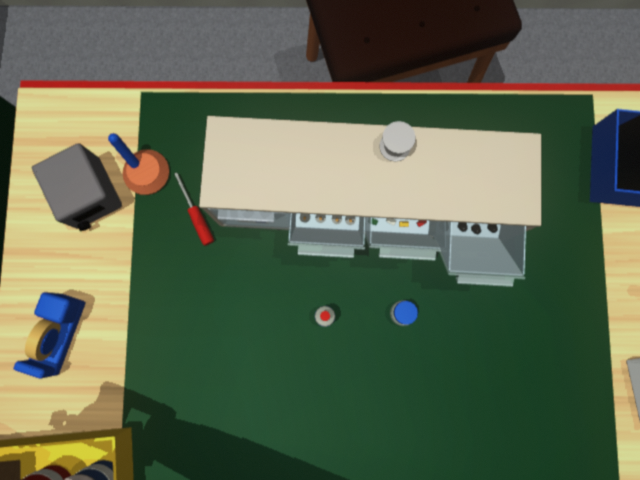

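The left three‑quarters show the bank along y, three bins open on the right side, and the leftmost bin apparently shut. The bottle is at top (325,316) and the jar at (405,313). I'll enlarge the bank to read its corners and lips.

```bash
python3 - <<'E'
import cv2
a=cv2.imread("pics/top0.png")[110:330,190:560]; cv2.imwrite("pics/topc.png",cv2.resize(a[80:190],(740*1,220*1),interpolation=2) if 0 else cv2.resize(a,None,fx=2.16,fy=2.16,interpolation=2))
b=cv2.imread("pics/scene0.png")[0:360,140:460]; cv2.imwrite("pics/scenec.png",cv2.resize(b[50:350],None,fx=2,fy=2,interpolation=2))
E
```

```text
(no output)
```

View pics/topc.png

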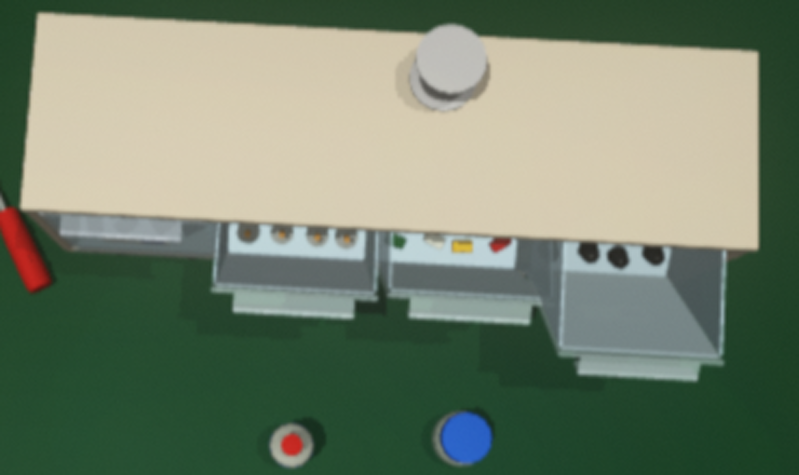

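View pics/scenec.png

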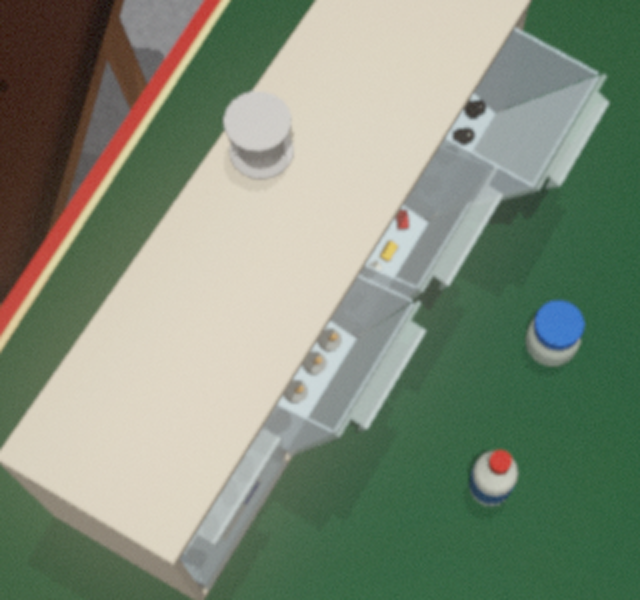

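The left bin's front is flush, its lip at crop (60–182, 218–240), so it is shut. The other three are open, with lip rims in the top crop at (233–353, ~312), (409–530, ~318) and (578–697, ~374).

```bash
cat > geo.py <<'E'
import numpy as np
from plant import ctrl
from scipy.optimize import least_squares
M={n:ctrl.camera_model(n) for n in("scene","top")}
def proj(n,P):
    m=M[n];T=np.linalg.inv(m["cam_to_world"]);c=T[:3,:3]@P+T[:3,3];c=np.array([c[0],-c[1],-c[2]])
    u=m["intrinsics"]@c;return u[:2]/u[2]
def tc(u,v):return np.array([u/2.16+190,v/2.16+110])
def sc(u,v):return np.array([u/2+140,v/2+50])
def w(b,p): # bank pose x,y,yaw, z offset
    c,s=np.cos(b[2]),np.sin(b[2]);return np.array([b[0]+c*p[0]-s*p[1],b[1]+s*p[0]+c*p[1],p[2]])
def lip(b,k,th,dy=0,up=0,out=0):
    x=-.019-out;z=.159+up
    return w(b,[.003+x*np.cos(th)-z*np.sin(th),.219-.146*k+dy,.022+z*np.cos(th)+x*np.sin(th)])
E
python3 - <<'E'
from geo import *
obs=[("top",tc(22,210),(0,.3)),("top",tc(757,248),(0,-.3)),("top",tc(38,14),(.168,.3)),("top",tc(757,51),(.168,-.3)),
("scene",sc(178,562),(0,.3)),("scene",sc(4,462),(.168,.3)),("scene",np.array([330,13]),(.168,-.3)),("scene",np.array([405,49]),(0,-.3))]
f=lambda q:np.concatenate([proj(n,w(q,[*p,q[3]]))-uv for n,uv,p in obs])
r=least_squares(f,[.7,.1,0,.207]);b=r.x;print(b.round(4),r.fun.round(1))
L={1:[((233,312),(353,317)),((364,426),(424,330))],2:[((409,317),(530,323)),((445,283),(500,198))],3:[((578,374),(697,380)),((555,185),(607,100))]}
for k,(t,s) in L.items():
  for nm,pts,cv in(("top",t,tc),("scene",s,sc)):
    g=lambda q:np.concatenate([proj(nm,lip(b,k,q[0],d+q[1],-.009))-cv(*p) for p,d in zip(pts,(.05,-.05))])
    r=least_squares(g,[.3,0]);print(k,nm,r.x.round(3),r.fun.round(1),lip(b,k,r.x[0]).round(4))
for k in range(4):print(k,"shut lip",lip(b,k,0).round(4))
for nm,c,h in(("cleaner",tc(291,444),.095),("jar",tc(466,438),.055)):
    g=lambda q:proj("top",np.array([*q,h]))-c
    print(nm,least_squares(g,[.5,.1]).x.round(4))
E
```

```text
[ 0.6302  0.0124 -0.047   0.1993] [ 0.9  0.8  0.4  1.2  1.4  0.9  0.   0.8 -0.   1.8 -2.2 -0.9 -3.5 -1.3
  1.4  0.4]
1 top [0.359 0.002] [ 0.5 -0.3 -0.5  0.3] [0.5631 0.0887 0.1642]
1 scene [ 0.33  -0.004] [ 0.6  0.1 -0.6 -0.1] [0.5672 0.0885 0.1662]
2 top [ 0.335 -0.001] [ 0.6 -0.1 -0.6  0.1] [ 0.5596 -0.0573  0.1659]
2 scene [ 0.311 -0.004] [ 0.4  1.  -0.4 -1. ] [ 0.5631 -0.0575  0.1676]
3 top [ 0.646 -0.005] [ 0.6 -0.1 -0.6  0. ] [ 0.5121 -0.2013  0.1375]
3 scene [ 0.603 -0.009] [ 1.  -0.8 -1.1  0.8] [ 0.5172 -0.2015  0.1422]
0 shut lip [0.6245 0.2319 0.181 ]
1 shut lip [0.6177 0.0861 0.181 ]
2 shut lip [ 0.6108 -0.0597  0.181 ]
3 shut lip [ 0.6039 -0.2056  0.181 ]
cleaner [0.4583 0.0913]
jar [ 0.4653 -0.0699]
```

>>> move_arm:
  plan:
    - {"x":-0.035,"y":-0.032,"z":0.006,"yaw":0,"fingers":1}
    - {"x":-0.07,"y":-0.065,"z":0.012,"yaw":0,"fingers":1}
    - {"x":-0.105,"y":-0.097,"z":0.018,"yaw":0,"fingers":1}
    - {"x":-0.14,"y":-0.129,"z":0.024,"yaw":0,"fingers":1}
    - {"x":-0.175,"y":-0.162,"z":0.03,"yaw":0,"fingers":1}

```text
time: 0.6
eef_pos: [0.3111, 0.4423, 0.2006]
tcp_rot: [0.14, 0.99, -0.0, -0.0]
contact_force: [0.3, -0.6, -0.1]
opening: 0.146
finger_force: 0.0
```

>>> move_arm:
  plan:
    - {"x":-0.035,"y":-0.032,"z":0.006,"yaw":0,"fingers":1}
    - {"x":-0.07,"y":-0.065,"z":0.012,"yaw":0,"fingers":1}
    - {"x":-0.105,"y":-0.097,"z":0.018,"yaw":0,"fingers":1}
    - {"x":-0.14,"y":-0.129,"z":0.024,"yaw":0,"fingers":1}
    - {"x":-0.175,"y":-0.162,"z":0.03,"yaw":0,"fingers":1}

```text
time: 1.1
eef_pos: [0.4341, 0.238, 0.1709]
tcp_rot: [0.14, 0.99, 0.0, -0.0]
contact_force: [0.1, 0.5, -0.0]
opening: 0.001
finger_force: 0.0
```

>>> move_arm:
  plan:
    - {"x":-0.035,"y":-0.032,"z":0.006,"yaw":-0.08,"fingers":1}
    - {"x":-0.07,"y":-0.065,"z":0.012,"yaw":-0.16,"fingers":1}
    - {"x":-0.105,"y":-0.097,"z":0.018,"yaw":-0.235,"fingers":1}
    - {"x":-0.12,"y":-0.11,"z":0.02,"yaw":-0.235,"fingers":1}
    - {"x":-0.12,"y":-0.11,"z":0.02,"yaw":-0.235,"fingers":1}

```text
time: 1.6
eef_pos: [0.5192, 0.0984, 0.1506]
tcp_rot: [0.026, 1.0, -0.0, -0.001]
contact_force: [-0.6, 0.2, -0.9]
opening: 0.002
finger_force: 0.0
```

>>> move_arm:
  plan:
    - {"x":-0.006,"y":-0.004,"z":0,"yaw":0,"fingers":1}
    - {"x":-0.012,"y":-0.007,"z":0,"yaw":0,"fingers":1}
    - {"x":-0.017,"y":-0.007,"z":0,"yaw":0,"fingers":1}
    - {"x":-0.021,"y":-0.007,"z":0,"yaw":0,"fingers":1}
    - {"x":-0.024,"y":-0.007,"z":0,"yaw":0,"fingers":1}

```text
time: 2.1
eef_pos: [0.5424, 0.0933, 0.1515]
tcp_rot: [0.023, 1.0, 0.0, 0.0]
contact_force: [-0.2, -0.8, 0.2]
opening: -0.003
finger_force: 0.0
```

>>> move_arm:
  plan:
    - {"x":-0.003,"y":0,"z":0,"yaw":0,"fingers":1}
    - {"x":-0.006,"y":0,"z":0,"yaw":0,"fingers":1}
    - {"x":-0.009,"y":0,"z":0,"yaw":0,"fingers":1}
    - {"x":-0.012,"y":0,"z":-0.001,"yaw":0,"fingers":1}
    - {"x":-0.015,"y":0,"z":-0.002,"yaw":0,"fingers":1}

```text
time: 2.6
eef_pos: [0.557, 0.092, 0.1533]
tcp_rot: [0.023, 1.0, 0.0, -0.0]
contact_force: [-0.9, -0.3, 0.3]
opening: -0.0
finger_force: 0.6
```

>>> move_arm:
  plan:
    - {"x":-0.003,"y":0,"z":-0.001,"yaw":0,"fingers":1}
    - {"x":-0.006,"y":0,"z":-0.002,"yaw":0,"fingers":1}
    - {"x":-0.009,"y":0,"z":-0.003,"yaw":0,"fingers":1}
    - {"x":-0.012,"y":0,"z":-0.004,"yaw":0,"fingers":1}
    - {"x":-0.015,"y":0,"z":-0.005,"yaw":0,"fingers":1}

```text
time: 3.1
eef_pos: [0.5723, 0.0912, 0.1584]
tcp_rot: [0.023, 1.0, -0.0, 0.0]
contact_force: [-0.8, -0.5, 0.8]
opening: -0.001
finger_force: 0.4
```

```bash
python3 - <<'E'
from plant import ctrl
import cv2,numpy as np
w=ctrl.read_camera("wrist");s=ctrl.read_camera("scene")[0:360,140:460]
cv2.imwrite("pics/w1.png",np.hstack([cv2.resize(w,(480,360)),s])[:,:,::-1])
E
```

```text
(no output)
```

View pics/w1.png

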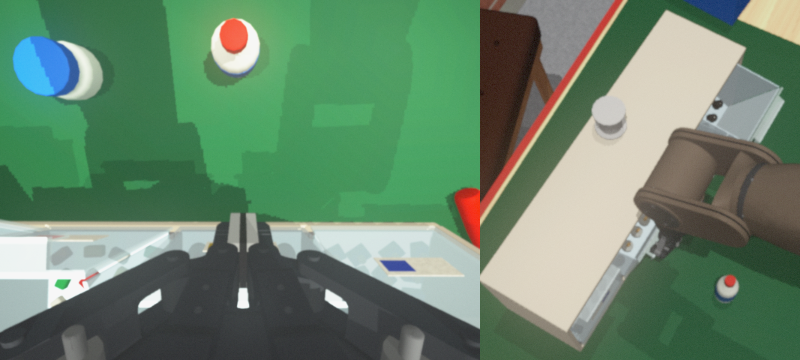

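The fingers (245,215 in the left half) are at bin 2. I can't tell from this view whether the lip has moved, so I'll project the lip for several tilts to compare.

```bash
cat >> geo.py <<'E'
from scipy.spatial.transform import Rotation as Ro
B=np.array([.6302,.0124,-.047])
def wproj(P,st):
    m=ctrl.camera_model("wrist");T=np.eye(4);T[:3,:3]=Ro.from_quat(st["tcp_rot"]).as_matrix();T[:3,3]=st["eef_pos"]
    C=np.linalg.inv(T@m["tool_from_camera"])@np.append(P,1);u=m["intrinsics"]@np.array([C[0],-C[1],-C[2]]);return u[:2]/u[2]
E
python3 - <<'E'
from geo import *
import cv2
st=ctrl.get_state();print(st["eef_pos"])
for th in(0,.1,.2,.25,.3,.35):print(th,[wproj(lip(B,1,th,d,.009),st).round()for d in(.05,-.05)])
print([wproj(w(B,[0,y,0]),st).round() for y in(.3,0)])
w_=ctrl.read_camera("wrist")[:,:,::-1];cv2.imwrite("pics/w2.png",cv2.resize(w_[260:360,200:440],None,fx=3.3,fy=3.3,interpolation=2))
E
```

```text
[0.57269221 0.09121667 0.15853916]
0 [array([447., 455.]), array([178., 455.])]
0.1 [array([449., 412.]), array([176., 412.])]
0.2 [array([449., 366.]), array([176., 366.])]
0.25 [array([449., 342.]), array([176., 342.])]
0.3 [array([448., 319.]), array([177., 319.])]
0.35 [array([446., 296.]), array([179., 296.])]
[array([577., 290.]), array([236., 291.])]
```

View pics/w2.png

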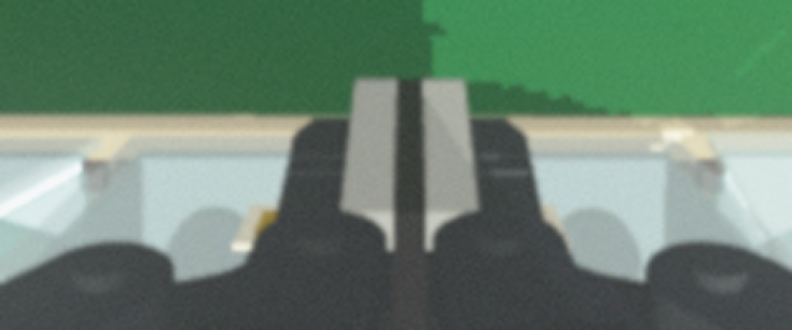

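The pale lip (270 px wide) isn't visible at its starting row, about 296, so it has moved in ahead of the fingers. I'll continue.

>>> move_arm:
  plan:
    - {"x":-0.003,"y":0,"z":-0.001,"yaw":0,"fingers":1}
    - {"x":-0.006,"y":0,"z":-0.002,"yaw":0,"fingers":1}
    - {"x":-0.009,"y":0,"z":-0.003,"yaw":0,"fingers":1}
    - {"x":-0.012,"y":0,"z":-0.003,"yaw":0,"fingers":1}
    - {"x":-0.015,"y":0,"z":-0.004,"yaw":0,"fingers":1}

```text
time: 3.75
eef_pos: [0.5873, 0.0906, 0.1623]
tcp_rot: [0.023, 1.0, -0.0, -0.0]
contact_force: [-0.7, -0.2, -0.6]
opening: -0.0
finger_force: 0.2
```

>>> move_arm:
  plan:
    - {"x":-0.003,"y":0,"z":-0.001,"yaw":0,"fingers":1}
    - {"x":-0.006,"y":0,"z":-0.002,"yaw":0,"fingers":1}
    - {"x":-0.009,"y":0,"z":-0.003,"yaw":0,"fingers":1}
    - {"x":-0.011,"y":0,"z":-0.003,"yaw":0,"fingers":1}
    - {"x":-0.013,"y":0,"z":-0.003,"yaw":0,"fingers":1}

```text
time: 4.25
eef_pos: [0.6003, 0.09, 0.1655]
tcp_rot: [0.023, 1.0, -0.0, 0.0]
contact_force: [0.1, 0.2, 0.3]
opening: -0.003
finger_force: 0.2
```

>>> move_arm:
  plan:
    - {"x":-0.001,"y":0,"z":0,"yaw":0,"fingers":1}
    - {"x":-0.002,"y":0,"z":0,"yaw":0,"fingers":1}
    - {"x":-0.003,"y":0,"z":0,"yaw":0,"fingers":1}
    - {"x":-0.004,"y":0,"z":0,"yaw":0,"fingers":1}
    - {"x":-0.005,"y":0,"z":0,"yaw":0,"fingers":1}

```text
time: 4.75
eef_pos: [0.6051, 0.0897, 0.1653]
tcp_rot: [0.023, 1.0, 0.0, -0.0]
contact_force: [-0.5, -0.1, 1.0]
opening: 0.0
finger_force: 0.2
```

>>> move_arm:
  plan:
    - {"x":-0.001,"y":0,"z":0,"yaw":0,"fingers":1}
    - {"x":-0.002,"y":0,"z":0,"yaw":0,"fingers":1}
    - {"x":-0.003,"y":0,"z":0,"yaw":0,"fingers":1}
    - {"x":-0.004,"y":0,"z":0,"yaw":0,"fingers":1}
    - {"x":-0.004,"y":0,"z":0,"yaw":0,"fingers":1}

```text
time: 5.25
eef_pos: [0.6086, 0.0896, 0.1653]
tcp_rot: [0.023, 1.0, -0.0, -0.001]
contact_force: [-2.3, -0.9, 1.8]
opening: 0.0
finger_force: 1.4
```

>>> move_arm:
  plan:
    - {"x":-0.0005,"y":0,"z":0,"yaw":0,"fingers":1}
    - {"x":-0.001,"y":0,"z":0,"yaw":0,"fingers":1}
    - {"x":-0.0015,"y":0,"z":0,"yaw":0,"fingers":1}
    - {"x":-0.002,"y":0,"z":0,"yaw":0,"fingers":1}
    - {"x":-0.002,"y":0,"z":0,"yaw":0,"fingers":1}

```text
time: 5.75
eef_pos: [0.6086, 0.0896, 0.1653]
tcp_rot: [0.023, 1.0, -0.0, -0.004]
contact_force: [-9.2, -0.8, 6.0]
opening: 0.003
finger_force: 4.9
```

>>> move_arm:
  plan:
    - {"x":0.003,"y":0,"z":0,"yaw":0,"fingers":1}
    - {"x":0.015,"y":0,"z":0,"yaw":0,"fingers":1}
    - {"x":0.04,"y":0,"z":0.0,"yaw":0,"fingers":1}
    - {"x":0.07,"y":0,"z":0.007,"yaw":0,"fingers":1}
    - {"x":0.085,"y":-0.03,"z":0.013,"yaw":0,"fingers":1}

```text
time: 6.25
eef_pos: [0.5226, 0.0654, 0.1518]
tcp_rot: [0.021, 1.0, 0.0, 0.0]
contact_force: [0.1, -0.1, -0.6]
opening: 0.0
finger_force: 0.0
```

>>> move_arm:
  plan:
    - {"x":0,"y":-0.035,"z":0.002,"yaw":0,"fingers":1}
    - {"x":0,"y":-0.075,"z":0.004,"yaw":0,"fingers":1}
    - {"x":0,"y":-0.105,"z":0.004,"yaw":0,"fingers":1}
    - {"x":0,"y":-0.117,"z":0.004,"yaw":0,"fingers":1}
    - {"x":0,"y":-0.117,"z":0.004,"yaw":0,"fingers":1}

```text
time: 6.75
eef_pos: [0.5192, -0.0545, 0.1484]
tcp_rot: [0.025, 1.0, -0.0, 0.0]
contact_force: [-0.1, 0.2, 0.2]
opening: 0.0
finger_force: 0.0
```

>>> move_arm:
  plan:
    - {"x":-0.005,"y":0,"z":0,"yaw":0,"fingers":1}
    - {"x":-0.01,"y":0,"z":0,"yaw":0,"fingers":1}
    - {"x":-0.015,"y":0,"z":0,"yaw":0,"fingers":1}
    - {"x":-0.019,"y":0,"z":0,"yaw":0,"fingers":1}
    - {"x":-0.022,"y":0,"z":0,"yaw":0,"fingers":1}

```text
time: 7.25
eef_pos: [0.5418, -0.0539, 0.1483]
tcp_rot: [0.023, 1.0, 0.0, 0.0]
contact_force: [0.1, -0.6, 0.9]
opening: -0.002
finger_force: 0.0
```

>>> move_arm:
  plan:
    - {"x":-0.003,"y":0,"z":0,"yaw":0,"fingers":1}
    - {"x":-0.006,"y":0,"z":0,"yaw":0,"fingers":1}
    - {"x":-0.009,"y":0,"z":0,"yaw":0,"fingers":1}
    - {"x":-0.012,"y":0,"z":-0.001,"yaw":0,"fingers":1}
    - {"x":-0.015,"y":0,"z":-0.002,"yaw":0,"fingers":1}

```text
time: 7.75
eef_pos: [0.5562, -0.0552, 0.1504]
tcp_rot: [0.023, 1.0, 0.0, -0.0]
contact_force: [-0.9, 0.2, 0.9]
opening: -0.001
finger_force: 0.6
```

>>> move_arm:
  plan:
    - {"x":-0.003,"y":0,"z":-0.001,"yaw":0,"fingers":1}
    - {"x":-0.006,"y":0,"z":-0.002,"yaw":0,"fingers":1}
    - {"x":-0.009,"y":0,"z":-0.003,"yaw":0,"fingers":1}
    - {"x":-0.012,"y":0,"z":-0.004,"yaw":0,"fingers":1}
    - {"x":-0.015,"y":0,"z":-0.005,"yaw":0,"fingers":1}

```text
time: 8.25
eef_pos: [0.5715, -0.0559, 0.1554]
tcp_rot: [0.023, 1.0, -0.0, 0.0]
contact_force: [-1.0, -0.4, 1.0]
opening: -0.004
finger_force: 0.4
```

>>> move_arm:
  plan:
    - {"x":-0.003,"y":0,"z":-0.001,"yaw":0,"fingers":1}
    - {"x":-0.006,"y":0,"z":-0.002,"yaw":0,"fingers":1}
    - {"x":-0.009,"y":0,"z":-0.003,"yaw":0,"fingers":1}
    - {"x":-0.012,"y":0,"z":-0.004,"yaw":0,"fingers":1}
    - {"x":-0.015,"y":0,"z":-0.005,"yaw":0,"fingers":1}

```text
time: 8.75
eef_pos: [0.5864, -0.0565, 0.1603]
tcp_rot: [0.023, 1.0, 0.0, -0.0]
contact_force: [-0.4, 0.7, -0.1]
opening: 0.003
finger_force: 0.3
```

>>> move_arm:
  plan:
    - {"x":-0.003,"y":0,"z":-0.001,"yaw":0,"fingers":1}
    - {"x":-0.006,"y":0,"z":-0.002,"yaw":0,"fingers":1}
    - {"x":-0.008,"y":0,"z":-0.003,"yaw":0,"fingers":1}
    - {"x":-0.01,"y":0,"z":-0.004,"yaw":0,"fingers":1}
    - {"x":-0.011,"y":0,"z":-0.005,"yaw":0,"fingers":1}

```text
time: 9.25
eef_pos: [0.5973, -0.0571, 0.1654]
tcp_rot: [0.023, 1.0, -0.0, 0.0]
contact_force: [-0.3, 0.5, -0.5]
opening: 0.002
finger_force: 0.2
```

>>> move_arm:
  plan:
    - {"x":-0.001,"y":0,"z":0,"yaw":0,"fingers":1}
    - {"x":-0.002,"y":0,"z":0,"yaw":0,"fingers":1}
    - {"x":-0.003,"y":0,"z":0,"yaw":0,"fingers":1}
    - {"x":-0.004,"y":0,"z":0,"yaw":0,"fingers":1}
    - {"x":-0.005,"y":0,"z":0,"yaw":0,"fingers":1}

```text
time: 9.75
eef_pos: [0.6013, -0.0573, 0.1654]
tcp_rot: [0.023, 1.0, 0.0, -0.002]
contact_force: [-6.0, -0.6, 3.9]
opening: 0.002
finger_force: 3.2
```

>>> move_arm:
  plan:
    - {"x":-0.0005,"y":0,"z":0,"yaw":0,"fingers":1}
    - {"x":-0.001,"y":0,"z":0,"yaw":0,"fingers":1}
    - {"x":-0.0015,"y":0,"z":0,"yaw":0,"fingers":1}
    - {"x":-0.002,"y":0,"z":0,"yaw":0,"fingers":1}
    - {"x":-0.002,"y":0,"z":0,"yaw":0,"fingers":1}

```text
time: 10.25
eef_pos: [0.6013, -0.0573, 0.1655]
tcp_rot: [0.023, 1.0, 0.0, -0.004]
contact_force: [-12.1, 0.6, 7.2]
opening: -0.001
finger_force: 5.6
```

>>> move_arm:
  plan:
    - {"x":0.003,"y":0,"z":0,"yaw":0,"fingers":1}
    - {"x":0.015,"y":0,"z":0,"yaw":0,"fingers":1}
    - {"x":0.045,"y":0,"z":0.0,"yaw":0,"fingers":1}
    - {"x":0.085,"y":0,"z":0,"yaw":0,"fingers":1}
    - {"x":0.12,"y":0,"z":0,"yaw":0,"fingers":1}

```text
time: 10.75
eef_pos: [0.4825, -0.0515, 0.1648]
tcp_rot: [0.023, 1.0, 0.0, 0.0]
contact_force: [1.0, -0.3, 0.1]
opening: -0.002
finger_force: 0.0
```

>>> move_arm:
  plan:
    - {"x":0.01,"y":-0.03,"z":0.005,"yaw":0,"fingers":1}
    - {"x":0.014,"y":-0.07,"z":0.015,"yaw":0,"fingers":1}
    - {"x":0.014,"y":-0.11,"z":0.025,"yaw":0,"fingers":1}
    - {"x":0.014,"y":-0.138,"z":0.035,"yaw":0,"fingers":1}
    - {"x":0.014,"y":-0.146,"z":0.041,"yaw":0,"fingers":1}

```text
time: 11.25
eef_pos: [0.4629, -0.1991, 0.1238]
tcp_rot: [0.025, 1.0, -0.0, 0.0]
contact_force: [0.2, 0.0, 0.2]
opening: 0.001
finger_force: 0.0
```

>>> move_arm:
  plan:
    - {"x":0,"y":0,"z":0,"yaw":0,"fingers":1}

```text
time: 11.35
eef_pos: [0.4626, -0.1972, 0.1233]
tcp_rot: [0.024, 1.0, 0.001, -0.001]
contact_force: [0.7, 0.5, 1.2]
opening: 0.003
finger_force: 0.0
```

>>> move_arm:
  plan:
    - {"x":-0.006,"y":0,"z":0,"yaw":0,"fingers":1}
    - {"x":-0.012,"y":0,"z":0,"yaw":0,"fingers":1}
    - {"x":-0.018,"y":0,"z":0,"yaw":0,"fingers":1}
    - {"x":-0.023,"y":0,"z":0,"yaw":0,"fingers":1}
    - {"x":-0.027,"y":0,"z":0,"yaw":0,"fingers":1}

```text
time: 11.85
eef_pos: [0.4913, -0.1978, 0.1246]
tcp_rot: [0.023, 1.0, -0.0, 0.0]
contact_force: [-0.1, -0.2, -0.3]
opening: -0.003
finger_force: 0.0
```

>>> move_arm:
  plan:
    - {"x":-0.003,"y":0,"z":0,"yaw":0,"fingers":1}
    - {"x":-0.006,"y":0,"z":0,"yaw":0,"fingers":1}
    - {"x":-0.009,"y":0,"z":0,"yaw":0,"fingers":1}
    - {"x":-0.012,"y":0,"z":0,"yaw":0,"fingers":1}
    - {"x":-0.015,"y":0,"z":-0.001,"yaw":0,"fingers":1}

```text
time: 12.35
eef_pos: [0.5055, -0.199, 0.1252]
tcp_rot: [0.023, 1.0, 0.0, -0.0]
contact_force: [0.2, -0.2, -0.2]
opening: -0.003
finger_force: 0.0
```

>>> move_arm:
  plan:
    - {"x":-0.003,"y":0,"z":-0.002,"yaw":0,"fingers":1}
    - {"x":-0.006,"y":0,"z":-0.004,"yaw":0,"fingers":1}
    - {"x":-0.009,"y":0,"z":-0.006,"yaw":0,"fingers":1}
    - {"x":-0.012,"y":0,"z":-0.008,"yaw":0,"fingers":1}
    - {"x":-0.015,"y":0,"z":-0.01,"yaw":0,"fingers":1}

```text
time: 12.85
eef_pos: [0.5206, -0.1997, 0.1358]
tcp_rot: [0.023, 1.0, -0.0, -0.0]
contact_force: [-2.5, 0.9, 2.1]
opening: -0.0
finger_force: 1.0
```

>>> move_arm:
  plan:
    - {"x":-0.003,"y":0,"z":-0.002,"yaw":0,"fingers":1}
    - {"x":-0.006,"y":0,"z":-0.004,"yaw":0,"fingers":1}
    - {"x":-0.009,"y":0,"z":-0.005,"yaw":0,"fingers":1}
    - {"x":-0.012,"y":0,"z":-0.007,"yaw":0,"fingers":1}
    - {"x":-0.015,"y":0,"z":-0.009,"yaw":0,"fingers":1}

```text
time: 13.35
eef_pos: [0.5356, -0.2003, 0.1442]
tcp_rot: [0.023, 1.0, 0.0, 0.0]
contact_force: [-0.8, 0.4, -0.3]
opening: -0.003
finger_force: 0.3
```

>>> move_arm:
  plan:
    - {"x":-0.003,"y":0,"z":-0.001,"yaw":0,"fingers":1}
    - {"x":-0.006,"y":0,"z":-0.003,"yaw":0,"fingers":1}
    - {"x":-0.009,"y":0,"z":-0.005,"yaw":0,"fingers":1}
    - {"x":-0.012,"y":0,"z":-0.006,"yaw":0,"fingers":1}
    - {"x":-0.015,"y":0,"z":-0.007,"yaw":0,"fingers":1}

```text
time: 13.85
eef_pos: [0.5507, -0.201, 0.1516]
tcp_rot: [0.023, 1.0, -0.0, 0.0]
contact_force: [-1.1, -0.1, 1.5]
opening: -0.006
finger_force: 0.4
```

>>> move_arm:
  plan:
    - {"x":-0.003,"y":0,"z":-0.001,"yaw":0,"fingers":1}
    - {"x":-0.006,"y":0,"z":-0.002,"yaw":0,"fingers":1}
    - {"x":-0.009,"y":0,"z":-0.003,"yaw":0,"fingers":1}
    - {"x":-0.012,"y":0,"z":-0.004,"yaw":0,"fingers":1}
    - {"x":-0.015,"y":0,"z":-0.005,"yaw":0,"fingers":1}

```text
time: 14.35
eef_pos: [0.5656, -0.2018, 0.1564]
tcp_rot: [0.023, 1.0, -0.0, 0.0]
contact_force: [-0.8, -0.6, 0.0]
opening: 0.004
finger_force: 0.3
```

>>> move_arm:
  plan:
    - {"x":-0.003,"y":0,"z":-0.001,"yaw":0,"fingers":1}
    - {"x":-0.006,"y":0,"z":-0.002,"yaw":0,"fingers":1}
    - {"x":-0.009,"y":0,"z":-0.003,"yaw":0,"fingers":1}
    - {"x":-0.012,"y":0,"z":-0.004,"yaw":0,"fingers":1}
    - {"x":-0.015,"y":0,"z":-0.005,"yaw":0,"fingers":1}

```text
time: 14.85
eef_pos: [0.5806, -0.2024, 0.1613]
tcp_rot: [0.023, 1.0, 0.0, -0.0]
contact_force: [-0.5, -0.5, -0.1]
opening: 0.003
finger_force: 0.2
```

>>> move_arm:
  plan:
    - {"x":-0.002,"y":0,"z":-0.001,"yaw":0,"fingers":1}
    - {"x":-0.004,"y":0,"z":-0.002,"yaw":0,"fingers":1}
    - {"x":-0.006,"y":0,"z":-0.002,"yaw":0,"fingers":1}
    - {"x":-0.007,"y":0,"z":-0.003,"yaw":0,"fingers":1}
    - {"x":-0.008,"y":0,"z":-0.003,"yaw":0,"fingers":1}

```text
time: 15.35
eef_pos: [0.5885, -0.2028, 0.1645]
tcp_rot: [0.023, 1.0, -0.0, 0.0]
contact_force: [-0.1, 0.9, 0.0]
opening: -0.0
finger_force: 0.2
```

>>> move_arm:
  plan:
    - {"x":-0.001,"y":0,"z":0,"yaw":0,"fingers":1}
    - {"x":-0.002,"y":0,"z":0,"yaw":0,"fingers":1}
    - {"x":-0.003,"y":0,"z":0,"yaw":0,"fingers":1}
    - {"x":-0.004,"y":0,"z":0,"yaw":0,"fingers":1}
    - {"x":-0.005,"y":0,"z":0,"yaw":0,"fingers":1}

```text
time: 15.85
eef_pos: [0.5934, -0.203, 0.1643]
tcp_rot: [0.023, 1.0, -0.0, 0.0]
contact_force: [0.1, -0.6, 0.7]
opening: 0.002
finger_force: 0.1
```

>>> move_arm:
  plan:
    - {"x":-0.0005,"y":0,"z":0,"yaw":0,"fingers":1}
    - {"x":-0.001,"y":0,"z":0,"yaw":0,"fingers":1}
    - {"x":-0.0015,"y":0,"z":0,"yaw":0,"fingers":1}
    - {"x":-0.002,"y":0,"z":0,"yaw":0,"fingers":1}
    - {"x":-0.0025,"y":0,"z":0,"yaw":0,"fingers":1}

```text
time: 16.35
eef_pos: [0.594, -0.2031, 0.1644]
tcp_rot: [0.023, 1.0, 0.0, -0.003]
contact_force: [-8.7, -0.2, 4.9]
opening: -0.001
finger_force: 4.4
```

>>> move_arm:
  plan:
    - {"x":0.003,"y":0,"z":0,"yaw":0,"fingers":1}
    - {"x":0.015,"y":0,"z":0,"yaw":0,"fingers":1}
    - {"x":0.045,"y":0,"z":0.0,"yaw":0,"fingers":1}
    - {"x":0.085,"y":0,"z":0,"yaw":0,"fingers":1}
    - {"x":0.12,"y":0,"z":-0.02,"yaw":0,"fingers":1}

```text
time: 16.85
eef_pos: [0.4725, -0.196, 0.181]
tcp_rot: [0.023, 1.0, 0.002, -0.003]
contact_force: [-1.0, 0.2, 0.1]
opening: -0.003
finger_force: 0.0
```

>>> move_arm:
  plan:
    - {"x":0.015,"y":-0.03,"z":-0.02,"yaw":0,"fingers":1}
    - {"x":0.035,"y":-0.07,"z":-0.04,"yaw":0,"fingers":1}
    - {"x":0.055,"y":-0.11,"z":-0.06,"yaw":0,"fingers":1}
    - {"x":0.075,"y":-0.15,"z":-0.07,"yaw":0,"fingers":1}
    - {"x":0.09,"y":-0.18,"z":-0.07,"yaw":0,"fingers":1}

```text
time: 17.35
eef_pos: [0.3766, -0.3758, 0.257]
tcp_rot: [0.024, 1.0, -0.002, 0.002]
contact_force: [0.6, -0.2, 0.2]
opening: 0.003
finger_force: 0.0
```

>>> move_arm:
  plan:
    - {"x":0.0,"y":0,"z":0,"yaw":0,"fingers":1}
    - {"x":0.0,"y":0,"z":0,"yaw":0,"fingers":1}

```text
time: 17.55
eef_pos: [0.377, -0.3731, 0.254]
tcp_rot: [0.024, 1.0, 0.0, 0.0]
contact_force: [0.4, 1.9, 0.5]
opening: -0.0
finger_force: 0.0
```

```bash
python3 - <<'E'
from geo import *
import cv2
t=ctrl.read_camera("top")[:,:,::-1];s=ctrl.read_camera("scene")[:,:,::-1]
cv2.imwrite("pics/t1.png",np.vstack([cv2.resize(t[180:330,190:560],None,fx=2,fy=2,interpolation=2),cv2.resize(s[40:340,200:570],(740,290) if 0 else None,fx=.98,fy=.98)[:, :].copy() if 0 else cv2.resize(s[20:345,200:570],None,fx=2,fy=.9)[:290]]))
print(ctrl.get_state()["eef_pos"])
for k in range(4):print(k,[[(proj("top",lip(B,k,th,d,-.009))-[190,180])*2 for d in(.05,-.05)]for th in(0,.1)])
E
```

```text
[ 0.37780186 -0.37208612  0.25383652]
0 [[array([61.29603534, 81.42272523]), array([171.17894377,  87.25799551])], [array([60.51817975, 98.05042062]), array([170.34259922, 103.89955179])]]
1 [[array([221.80027259,  89.94621281]), array([332.01050825,  95.79886563])], [array([220.93694362, 106.59415248]), array([331.08834402, 112.46069831])]]
2 [[array([382.78274393,  98.49509676]), array([493.32177162, 104.36520988])], [array([381.83343545, 115.16332762]), array([492.31327924, 121.04736599])]]
3 [[array([544.24558997, 107.06949073]), array([655.11488321, 112.95714242])], [array([543.20979243, 123.75805987]), array([654.01955081, 129.65966913])]]
```

View pics/t1.png

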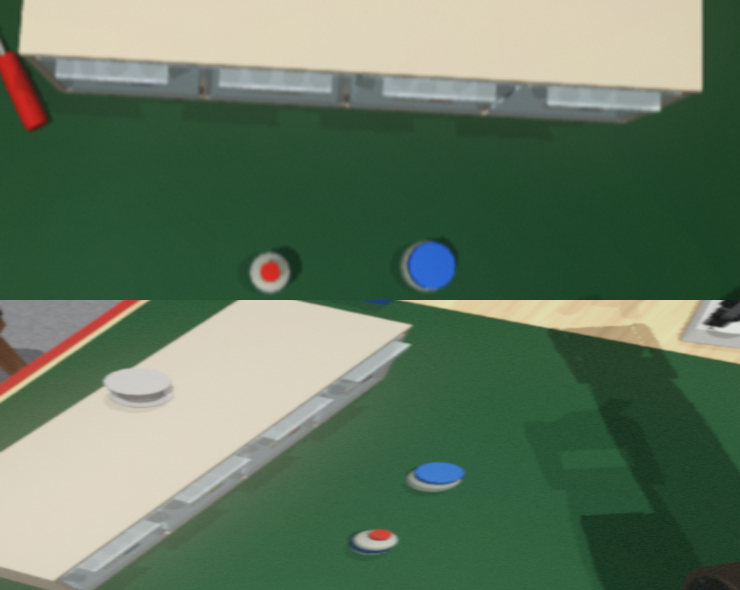

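All four lips now sit on one line, with rim bottoms at rows ~82, 92, 100 and 108, as expected for shut bins. The bottle, jar, reel and screwdriver haven't moved. Handing in.

```bash
python3 -c "
from plant import ctrl
print(ctrl.sign_off())"
```

```text
the job is handed in; nothing more can be done
None
```

All three open bins are pushed fully home, so all four fronts sit flush; the shut bin and the loose items were left where they were, and the job was handed in at about 18 s of the 58 s allowed.

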